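Shut the open parts drawer so the interlock frees the next

ROBOT

A 6-joint arm with a two-finger parallel gripper is mounted at the origin on the work surface. World frame = base frame: x ahead of the robot, y to its left, z up, the work surface at z = 0. Lengths are in mm, angles in degrees, forces in N, time in s.
With the tool pointing down it reaches from about 300 to 850 mm from the base axis. Payload 4.2 kg.
Tool frame: the origin (TCP) lies at the very end of the fingers, on their centre line; the grasp point (between the pads) lies env.grip_point_offset behind it (env.grip_point_offset is the distance from the TCP to the grasp point, in mm); z points along the fingers, y is the direction in which the jaws open and shut (so a half turn about z gives the same grasp; the last joint's range is limited). The gripper opens to 91 mm and grips with 3 to 60 N. Pads are 32 mm wide; open, the fingers measure 118 mm over their backs; the gripper's body (76 mm by 178 mm) begins 60 mm behind the grasp point.
Start: joints at [-65.317, 18.312, 89.639, -0, 72.044, -1.146], TCP at [250.525, -517.572, 213.976] pointing down, gripper open.
Joint ranges: [-177.97, 177.97], [-48.28, 115.42], [12.27, 149.76], [-77.06, 257.06], [2.81, 150.46], [-146.56, 146.56]. Speed limits (degrees/s): [147.25, 147.25, 180, 180, 180, 180].

INTERFACE

Orientations are given as [roll, pitch, yaw] about the fixed x, y, z axes, in that order (R = Rz(yaw) Ry(pitch) Rx(roll)).
In Python, from workcell import env, grab_frame, camera_params gives the robot as it stands. The module is installed in compiled form; this text tells all that it offers.
- The arm moves only by the shell command python3 -m creep 'ROWS' [OPENING] [FORCE]. ROWS is a JSON object of lists of equal length, an entry for each row: "offset": the shift along the tool's x, y, z in m, a list of three; "rotation": the turn, a rotation vector about the tool's x, y, z in degrees, a list of three. A call has 1 to 5 rows; each row shifts and turns the commanded pose from where the row before left it, along the tool's axes as they then stand; what a row does not reach is not made up. A row lasts 1/8 s, in which the tool goes at most 62.5 mm and 10.7 degrees, less where a joint would pass 70% of its speed; a pose out of reach is approached as far as the arm can. A call is refused whole if a number of a shift passes 0.0625 or a number of a turn 10.7, either way. A call with a gripper value outside its range is refused whole. OPENING is the closure, from 0 (fully open) to 1 (shut), set as the call begins (- or left out, the last holds). The fingers move at their own pace and stop on an object; FORCE is the grip in N (left out, the last holds). Time passes only in rows, so rows that do not move let the fingers close. It gives the time, the measured TCP pose, the force and the opening at its end, in the units of the state.
- env.state(): the state, without advancing time (a new reading comes with each control period).
- grab_frame(name): name is "scene" or "top" or "wrist"; returns the picture (420x560x3 uint8, red, green, blue); there is no depth.
- camera_params(name): a dict with "mtx" (3x3 intrinsics, pixels), "R" (3x3) and "t" (3): a world point X has camera coordinates R X + t. Camera axes: x right, y down, z forward; pixel columns grow to the right and rows downward; lengths in mm; the calibration is good to about 2 mm. A picture is of the moment at which its call begins: read the wrist's pose just before it. camera_params takes no time and is no camera call; for the wrist camera it gives the pose at the moment of the call.
- env.job_done(): hands the job in, once; it reports no verdict.
The state is a dict: "time_s": time; "qpos": joint angles; "qvel": joint speeds; "effort": joint torques, N m; "ee_pos": TCP position; "ee_rot": TCP orientation; "force": force on the tool from outside, world axes, zero at the start; "torque": the same for the moment, N m; "gripper_width": finger opening in mm.
Only numpy, scipy, OpenCV 4.12 (cv2) and the standard library are available. Lean on these libraries where they do the work, as an engineer would, in place of code of your own. Each camera call takes 0.05 s, during which the arm holds its last target.

TASK

The middle drawer of the low grey parts chest on the electronics bench has been left open, and the chest's interlock lets only one drawer out at a time. Push the middle drawer fully shut, then pull out the drawer that has the round control knob mounted above it on the chest top, by about 100 mm (at least 80), and let go. Keep the remaining drawer shut.

Things in the scene. Friction and masses are not known exactly. Their poses are not given: they have to be found in the camera images.
- chest_front (a point): Point on the fixed grey parts chest (240 deep, 390 wide, 130 mm high, on the bench): middle of its front face, at handle height (105 mm up). Axes: x into the chest (away from the robot), y to the robot's left, z up. Three drawers side by side, centred at y = +122, 0, -122 mm, slide out along -x. Interlock: a drawer out by over 10 mm blocks the other two; shut to within 8 mm it frees them.
- drawer_mid (a joint): Opening of the middle drawer in m: 0 shut, 0.12 fully out; starts 0.06 to 0.11. Each drawer has about 1.2 N of friction, no spring or self-closing, and stays where it is left. In the chest_front frame its handle's axis is at x = -50 mm minus the opening, y = the drawer's centre, z = 0; the front is 118 mm wide and 118 mm high, its face at x = 0 when shut, its top edge at z = 21 mm.
- drawer_left (a joint): Opening of the left drawer (chest_front y = +122 mm) in m: 0 shut, 0.12 fully out; starts shut. All drawers have the same handle: a level steel bar along y, 12 mm thick, about 90 mm long, its axis 50 mm out from the front (44 mm free gap behind it), on two 8 mm posts 36 mm either side of its middle. It can be pinched across or hooked from above, or pushed.
- drawer_right (a joint): Opening of the right drawer (chest_front y = -122 mm) in m: 0 shut, 0.12 fully out; starts shut. Fixed sample pieces up to 30 mm high stand on the chest top, 50 mm behind the fronts: toggle switches above the middle drawer, a round knob and a rectangular panel meter (55 x 45 mm, white scale) above the outer ones, either way round.
- knob_centre (a point): Centre of the round black control knob with a white pointer line, 40 mm across, 28 mm high, fixed on the chest top above the drawer that is wanted: at chest_front y of about +122 mm (left drawer) or -122 mm (right drawer).

How it is judged (in metres and radians):
On the way, in this order (a step that is already met when the one before it is completed fails the run):
1. the middle drawer is shut to within 10 mm (value of joint drawer_mid below 0.01 m), for 0.2 s.
2. the drawer under the knob is out by more than 70 mm (((y of knob_centre in the frame of chest_front above 0 m and value of joint drawer_left above 0.07 m) or (y of knob_centre in the frame of chest_front below 0 m and value of joint drawer_right above 0.07 m))), for 0.2 s.
At the end, for the whole second after the job is handed in: The drawer under the round knob is out by more than 70 mm, the middle drawer and the remaining drawer are shut to within 10 mm, all drawers are at rest and the robot has let go (((y of knob_centre in the frame of chest_front above 0 m and value of joint drawer_left above 0.07 m) or (y of knob_centre in the frame of chest_front below 0 m and value of joint drawer_right above 0.07 m)) and value of joint drawer_mid below 0.01 m and ((y of knob_centre in the frame of chest_front above 0 m and value of joint drawer_right below 0.01 m) or (y of knob_centre in the frame of chest_front below 0 m and value of joint drawer_left below 0.01 m)) and velocity of joint drawer_left between -0.01 and 0.01 m/s and velocity of joint drawer_mid between -0.01 and 0.01 m/s and velocity of joint drawer_right between -0.01 and 0.01 m/s); the robot touches nothing.
It fails at once if the remaining outer drawer (under the panel meter) is pulled out by more than 30 mm ((y of knob_centre in the frame of chest_front above 0 m and value of joint drawer_right above 0.03 m) or (y of knob_centre in the frame of chest_front below 0 m and value of joint drawer_left above 0.03 m)).
It also fails if it takes over 40 s, if anything falls off the work surface, if the arm or the gripper's body presses on something with over 40 N, if the wrist force passes 120 N, or if a joint passes its speed limit or range.

## Working session

There is one attempt and no reset: what is moved stays moved. The work goes in short steps, Python scripts to look and compute and a shell command to move; the robot and the scene stay as the last step left them, time stands still between calls to the robot, and variables do not carry over. Pictures are saved under pics/ and viewed, and the job is handed in when it is done.

```bash
mkdir -p pics
python3 - <<'E'
from workcell import env, grab_frame, camera_params
import cv2
s=env.state(); print(s, env.grip_point_offset)
for n in("scene","top"):
    cv2.imwrite(f"pics/{n}0.png",grab_frame(n)[:,:,::-1])
    p=camera_params(n); print(n,p)
E
```

```text
{'time_s': 0.0, 'qpos': array([-6.53159377e+01,  1.83521832e+01,  8.97070014e+01, -2.46969991e-03,
        7.20413087e+01, -1.14645744e+00]), 'qvel': array([-0.0105075 , -0.04763039, -0.06021931, -0.00798741, -0.00365334,
       -0.11131482]), 'effort': array([ 7.28920968e-04, -4.12468421e+01, -2.31972885e+01,  7.27319601e-02,
        4.57161048e-02, -1.52920456e-04]), 'ee_pos': array([ 250.30972888, -517.10696552,  213.11079173]), 'ee_rot': array([-1.79899480e+02,  3.36882664e-04,  2.58312836e+01]), 'force': array([-1.22464065, -0.27579685, -0.13061339]), 'torque': array([ 0.04429913, -0.04299732, -0.02678313]), 'gripper_width': 91.30068242486608} 18.8
scene {'mtx': array([[399.73151516,   0.        , 279.13229382],
       [  0.        , 399.73151516, 208.56928569],
       [  0.        ,   0.        ,   1.        ]]), 'R': array([[-0.07503749,  0.99717152,  0.0042821 ],
       [ 0.86983801,  0.06755416, -0.48869037],
       [-0.4875974 , -0.03294536, -0.87244678]]), 't': array([  44.71273406, -570.88881419, 1134.10124099])}
top {'mtx': array([[462.17965881,   0.        , 279.42014065],
       [  0.        , 462.17965881, 214.18081969],
       [  0.        ,   0.        ,   1.        ]]), 'R': array([[ 0.02653671, -0.99964513, -0.00232642],
       [-0.99091787, -0.025998  , -0.13193136],
       [ 0.13182406,  0.00580632, -0.99125612]]), 't': array([  9.23493034, 701.52396936, 721.10322232])}
```

View pics/scene0.png

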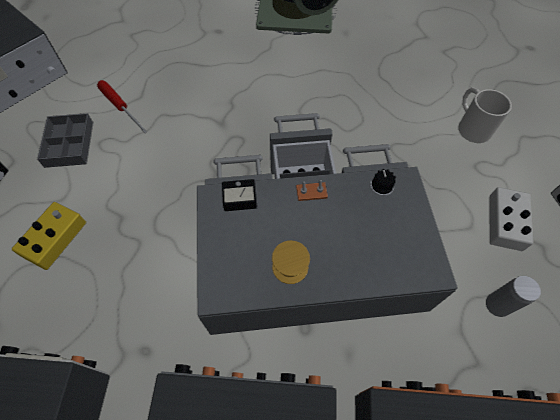

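View pics/top0.png

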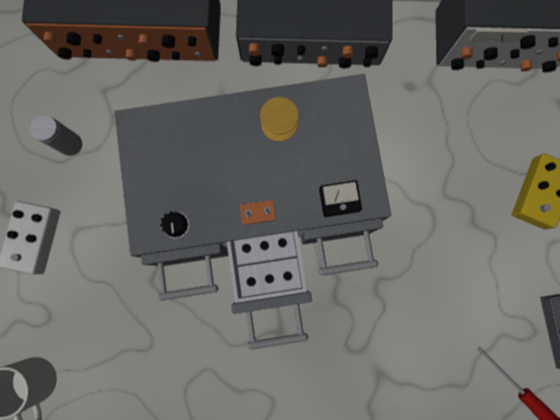

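The top view shows the knob at (174,224), which is world +y, so the left drawer is wanted. The meter is at (341,197) over the right drawer. The middle handle bar runs (249,346)-(306,340), the left one (160,297)-(216,291). I'll enlarge this to measure.

Run:
```python
import cv2
i=cv2.imread("pics/top0.png")[195:355,120:395]
cv2.imwrite("pics/top0z.png",cv2.resize(i,None,fx=2.9,fy=2.9,interpolation=cv2.INTER_CUBIC))
```

```text
(no output)
```

View pics/top0z.png

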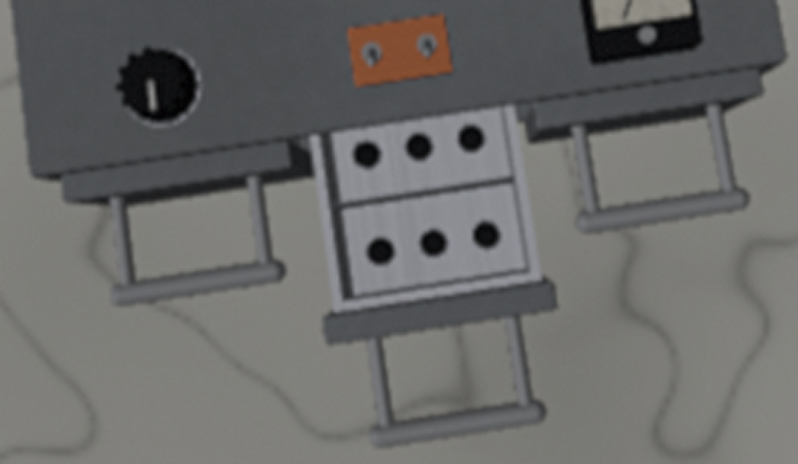

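In the zoom, the bar axis ends are: left (118,295)-(280,270), middle (378,437)-(540,411), right (583,222)-(743,198).

```bash
cat > h.py <<'E'
import numpy as np
from workcell import env, grab_frame, camera_params
from scipy.spatial.transform import Rotation as Rn
def ray(n,uv,z,p=None):
    p=p or camera_params(n); R,t=np.array(p["R"]),np.array(p["t"])
    d=R.T@np.linalg.inv(p["mtx"])@[uv[0],uv[1],1]; c=-R.T@t
    return c+d*(z-c[2])/d[2]
def proj(n,X):
    p=camera_params(n); q=p["mtx"]@(p["R"]@np.array(X)+p["t"]); return q[:2]/q[2]
E
python3 - <<'E'
from h import *
f=lambda a:(a[0]/2.9+120-.33,a[1]/2.9+195-.33)
P={}
for k,a,b in(("L",(118,295),(280,270)),("M",(378,437),(540,411)),("R",(583,222),(743,198))):
    A,B=ray("top",f(a),105),ray("top",f(b),105); P[k]=(A+B)/2
    v=A-B; print(k,P[k],np.linalg.norm(v),np.degrees(np.arctan2(-v[0],v[1])))
v=P["L"]-P["R"]; yaw=np.arctan2(-v[0],v[1]); print(np.linalg.norm(v),np.degrees(yaw))
c,s=np.cos(yaw),np.sin(yaw); ex=np.array([c,s,0])
cf=(P["L"]+P["R"])/2+50*ex; print("chest_front",cf,"open",-(P["M"]-cf)@ex-50, "lat",(P["M"]-cf)@[-s,c,0])
# scene check
for k in P: print(k,P[k],proj("scene",P[k]))
print(ray("top",(174,224),158))
E
```

```text
L [571.82324738 160.88418167 105.        ] 84.47744766044342 10.212842659625718
M [504.21841957  24.51452839 105.        ] 83.62976230146258 10.417226295093359
R [615.4525571  -78.71369679 105.        ] 84.41973591903411 9.974304088528426
243.53780000024085 10.320137139791608
chest_front [642.82900901  50.04264243 105.        ] open 90.94147666188991 lat -0.2833138260924092
L [571.82324738 160.88418167 105.        ] [364.88102157 148.51302035]
M [504.21841957  24.51452839 105.        ] [295.09092342 117.17563753]
R [615.4525571  -78.71369679 105.        ] [236.47031669 159.11235929]
[668.29326002 175.74642133 158.        ]
```

The measurements agree: chest yaw is about 10.3°, the middle drawer is about 91 mm out, and the bars are 243.5 mm apart (244 expected). I'll turn the tool so its y axis is along the chest's x, then pinch the handles.

```bash
python3 -m creep '{"offset":[[0,0,0],[0,0,0],[0,0,0],[0,0,0],[0,0,0]],"rotation":[[0,0,-10.6],[0,0,-10.6],[0,0,-10.6],[0,0,-10.6],[0,0,-10.6]]}' 0.5 20
python3 -m creep '{"offset":[[0,0,0],[0,0,0],[0,0,0]],"rotation":[[0,0,-10.6],[0,0,-10.6],[0,0,0]]}'
cat >> h.py <<'E'
cf=np.array([642.83,50.04,105.]); yaw=np.radians(10.32)
ex=np.array([np.cos(yaw),np.sin(yaw),0]); ey=np.array([-np.sin(yaw),np.cos(yaw),0])
def chest(p): d=np.array(p)-cf; return np.round([d@ex,d@ey,d[2]],1)
def go(target):  # target in chest frame mm
    s=env.state(); R=Rn.from_euler("xyz",s["ee_rot"],degrees=True)
    T=cf+target[0]*ex+target[1]*ey+np.array([0,0,target[2]])
    Rt=Rn.from_euler("xyz",[180,0,90+10.32],degrees=True)
    print("tcp chest",chest(s["ee_pos"]),"tool shift mm",np.round(R.inv().apply(T-s["ee_pos"]),1),"turn",np.round((R.inv()*Rt).as_rotvec(degrees=True),2),"F chest",np.round([s["force"]@ex,s["force"]@ey,s["force"][2]],1),"w",round(s["gripper_width"],1),"t",s["time_s"])
E
python3 -c "
from h import *
go([-141,0,80])"
```

```text
time_s: 0.72
ee_pos: [250.4, -517.3, 213.4]
ee_rot: [-180.0, -0.0, 79.2]
force: [0.3, -0.2, 0.1]
gripper_width: 46.3
time_s: 1.1
ee_pos: [250.4, -517.3, 213.5]
ee_rot: [-180.0, -0.0, 99.9]
force: [-0.7, 0.1, 0.1]
gripper_width: 45.5
tcp chest [-487.7 -487.9  108.5] tool shift mm [490.4 343.1  28.9] turn [-0.01 -0.05 -0.42] F chest [-0.7  0.2  0.1] w 45.5 t 1.1
```

```bash
python3 -m creep '{"offset":[[0.049,0.034,0],[0.049,0.034,0],[0.049,0.034,0],[0.049,0.034,0],[0.049,0.034,0]],"rotation":[[0,0,-0.4],[0,0,0],[0,0,0],[0,0,0],[0,0,0]]}'
python3 -m creep '{"offset":[[0.049,0.034,0],[0.049,0.034,0],[0.049,0.034,0],[0.049,0.034,0],[0,0,0]],"rotation":[[0,0,0],[0,0,0],[0,0,0],[0,0,0],[0,0,0]]}'
python3 - <<'E'
from h import *
import cv2
go([-141,0,80])
cv2.imwrite("pics/w1.png",grab_frame("wrist")[:,:,::-1])
E
```

```text
time_s: 1.72
ee_pos: [374.2, -244.3, 214.0]
ee_rot: [180.0, 0.0, 100.2]
force: [1.4, -0.3, 0.8]
gripper_width: 45.4
time_s: 2.35
ee_pos: [473.1, -25.3, 213.7]
ee_rot: [180.0, -0.0, 100.6]
force: [-0.5, 0.1, 0.4]
gripper_width: 45.5
tcp chest [-180.5  -43.8  108.7] tool shift mm [43.5 39.7 28.8] turn [ 0.02 -0.04  0.28] F chest [-0.5  0.2  0.4] w 45.5 t 2.35
```

View pics/w1.png

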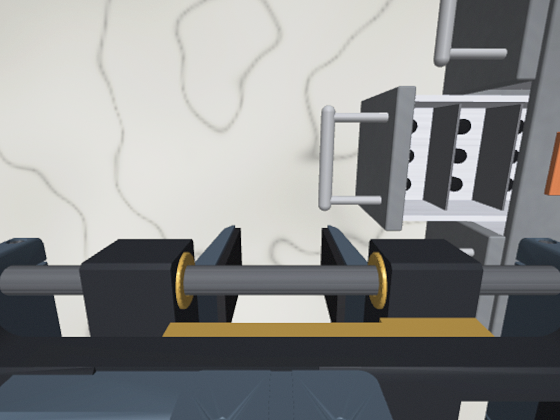

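The wrist view shows the middle bar from (327,110) to (325,206), with the chest ahead to the right. I'll cross-check its position from this view.

Run:
```python
from h import *
for uv in((327,110),(325,206),(443,60)):print(chest(ray("wrist",uv,105)))
```

```text
[-143.9   41.2    0. ]
[-142.4  -42.     0. ]
[-51.1  80.2   0. ]
```

```bash
python3 -m creep '{"offset":[[0.0435,0.040,0],[0,0,0]],"rotation":[[0,0,0.3],[0,0,0]]}'; python3 -c "
from h import *
go([-141,0,-15])"
```

```text
time_s: 2.65
ee_pos: [504.5, 22.1, 213.7]
ee_rot: [180.0, -0.0, 100.1]
force: [-0.5, 0.5, -0.7]
gripper_width: 45.9
tcp chest [-141.1   -2.7  108.7] tool shift mm [  2.7   0.  123.7] turn [ 0.02 -0.01 -0.2 ] F chest [-0.4  0.5 -0.7] w 45.9 t 2.65
```

```bash
python3 -m creep '{"offset":[[0.0025,-0.001,0.041],[0,0,0.041],[0,0,0.041],[0,0,0]],"rotation":[[0,0,-0.2],[0,0,0],[0,0,0],[0,0,0]]}'
python3 - <<'E'
from h import *
import cv2
go([-141,0,-15])
cv2.imwrite("pics/w2.png",grab_frame("wrist")[:,:,::-1])
E
```

```text
time_s: 3.15
ee_pos: [498.9, 21.8, 88.7]
ee_rot: [-179.6, -0.0, 100.2]
force: [0.8, -0.6, -0.1]
gripper_width: 45.5
tcp chest [-146.6   -2.   -16.3] tool shift mm [ 2.   5.6 -1.4] turn [-0.44 -0.03 -0.16] F chest [ 0.6 -0.8 -0.1] w 45.5 t 3.15
```

View pics/w2.png

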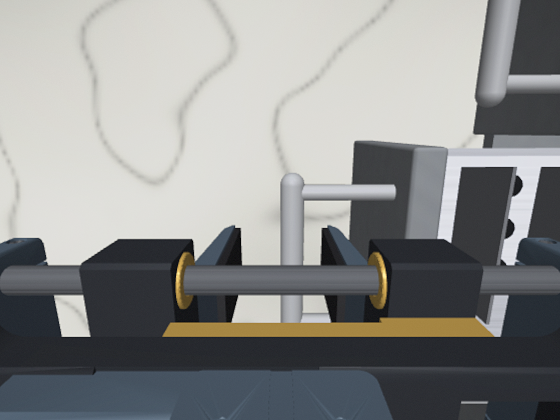

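The bar, seen at column 291, lies between the two fingers (tips at 235 and 328). Next I'll correct the 5 mm and grip.

```bash
python3 -m creep '{"offset":[[0.002,0.005,-0.001],[0,0,0],[0,0,0],[0,0,0],[0,0,0]],"rotation":[[-0.4,0,0],[0,0,0],[0,0,0],[0,0,0],[0,0,0]]}' 1 15; python3 -c "
from h import *
go([-50,0,-15])"
```

```text
time_s: 3.82
ee_pos: [506.7, 26.5, 92.4]
ee_rot: [179.6, 0.0, 100.3]
force: [-1.6, -0.7, 4.8]
gripper_width: 11.5
tcp chest [-138.1    1.3  -12.6] tool shift mm [-1.3 88.1  3.1] turn [0.43 0.01 0.01] F chest [-1.7 -0.4  4.8] w 11.5 t 3.825
```

Gripped (width 11.5). Now I'll push.

```bash
python3 -m creep '{"offset":[[0,0.016,0],[0,0.016,0],[0,0.016,0],[0,0.016,0],[0,0.016,0]],"rotation":[[0,0,0],[0,0,0],[0,0,0],[0,0,0],[0,0,0]]}'; python3 -c "
from h import *
go([-50,0,-15])"
```

```text
time_s: 4.45
ee_pos: [586.6, 41.1, 92.5]
ee_rot: [179.6, 0.0, 100.3]
force: [-0.7, -0.7, 4.3]
gripper_width: 11.6
tcp chest [-56.9   1.3 -12.5] tool shift mm [-1.3  6.9  2.5] turn [0.41 0.   0.01] F chest [-0.8 -0.6  4.3] w 11.6 t 4.45
```

```bash
python3 -m creep '{"offset":[[0,0.004,0],[0,0.002,0],[0,0.002,0],[0,0,0]],"rotation":[[0,0,0],[0,0,0],[0,0,0],[0,0,0]]}'; python3 -c "
from h import *
go([-50,0,-15])"
```

```text
time_s: 4.95
ee_pos: [593.2, 42.3, 92.5]
ee_rot: [179.6, -0.0, 100.3]
force: [0.7, 0.2, 2.2]
gripper_width: 11.6
tcp chest [-50.2   1.3 -12.5] tool shift mm [-1.3  0.2  2.5] turn [ 0.41 -0.    0.01] F chest [0.7 0.1 2.2] w 11.6 t 4.95
```

```bash
python3 -m creep '{"offset":[[0,0.002,0],[0,0.001,0],[0,0,0]],"rotation":[[0,0,0],[0,0,0],[0,0,0]]}'; python3 -c "
from h import *
go([-50,0,-15])"
```

```text
time_s: 5.32
ee_pos: [593.3, 42.4, 92.4]
ee_rot: [180.0, -0.0, 100.3]
force: [-7.0, -0.1, 7.2]
gripper_width: 11.3
tcp chest [-50.1   1.3 -12.6] tool shift mm [-1.3  0.1  2.4] turn [ 0.04 -0.01  0.02] F chest [-6.9  1.1  7.2] w 11.3 t 5.325
```

The stop is reached: -7 N and no further motion. I'll release, rise and look.

```bash
python3 -m creep '{"offset":[[0,-0.003,0],[0,0,0],[0,0,0],[0,0,0],[0,0,0]],"rotation":[[0,0,0],[0,0,0],[0,0,0],[0,0,0],[0,0,0]]}' 0.5
python3 -m creep '{"offset":[[0,0,-0.04],[0,0,-0.04],[0,0,-0.02],[0,0,0]],"rotation":[[0,0,0],[0,0,0],[0,0,0],[0,0,0]]}'
python3 - <<'E'
from h import *
import cv2
go([-50,122,80])
cv2.imwrite("pics/top3.png",grab_frame("top")[:,:,::-1])
cv2.imwrite("pics/w3.png",grab_frame("wrist")[:,:,::-1])
E
```

```text
time_s: 5.95
ee_pos: [593.3, 42.3, 92.5]
ee_rot: [179.6, 0.0, 100.3]
force: [-0.8, -0.4, -0.1]
gripper_width: 46.0
time_s: 6.45
ee_pos: [593.5, 42.3, 194.2]
ee_rot: [179.4, 0.0, 100.3]
force: [-0.3, -0.7, 0.7]
gripper_width: 45.6
tcp chest [-49.9   1.2  89.2] tool shift mm [120.8  -0.2   9.2] turn [0.63 0.03 0.01] F chest [-0.4 -0.6  0.7] w 45.6 t 6.45
```

View pics/w3.png

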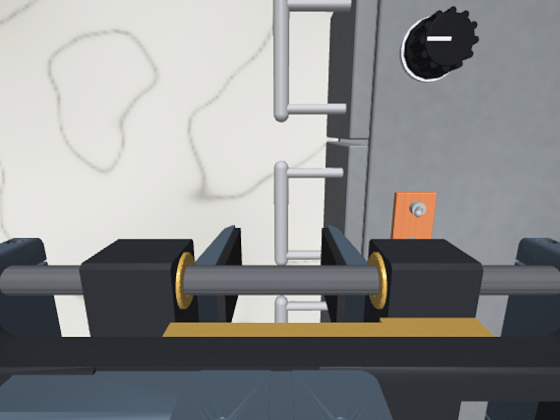

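View pics/top3.png

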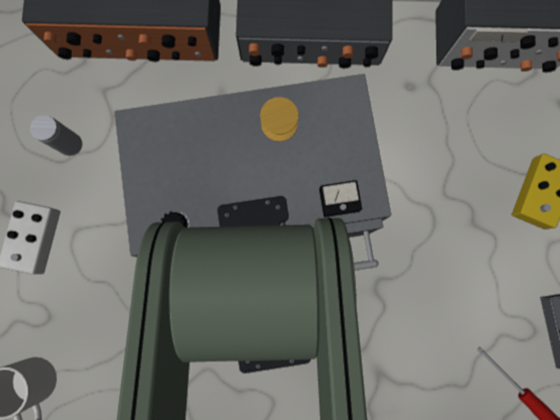

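In the wrist view the middle bar is collinear with the left bar (both at column 281), so the drawer is shut. The knob at (440,45) is on the left. Moving over the left handle.

```bash
python3 -m creep '{"offset":[[0.040,0,0],[0.040,0,0],[0.041,0,0],[0,0,0]],"rotation":[[0.6,0,0],[0,0,0],[0,0,0],[0,0,0]]}'
python3 - <<'E'
from h import *
import cv2
go([-50,122,-13])
cv2.imwrite("pics/w4.png",grab_frame("wrist")[:,:,::-1])
E
```

```text
time_s: 7.05
ee_pos: [569.5, 163.3, 190.7]
ee_rot: [-179.6, -0.0, 100.5]
force: [0.2, -0.5, 0.2]
gripper_width: 45.6
tcp chest [-51.9 124.6  85.7] tool shift mm [-2.6  2.5 98.7] turn [-0.39 -0.01  0.21] F chest [ 0.1 -0.6  0.2] w 45.6 t 7.05
```

View pics/w4.png

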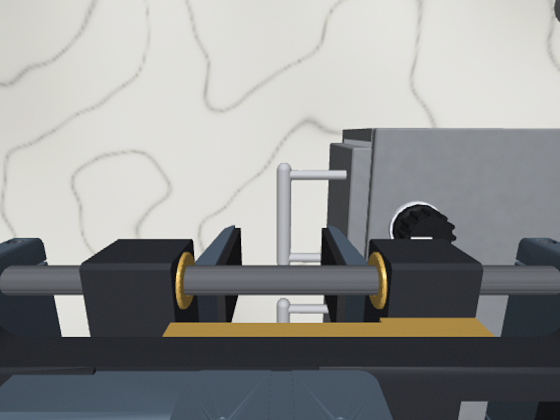

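The left bar (column 284, rows 165-265) is between the fingers, and the knob is at (423,225) behind it. Descending.

```bash
python3 -m creep '{"offset":[[-0.0025,0.002,0.035],[0,0,0.035],[0,0,0.026],[0,0,0]],"rotation":[[-0.3,0,0.2],[0,0,0],[0,0,0],[0,0,0]]}'; python3 -c "
from h import *
go([-50,122,-13])"
```

```text
time_s: 7.6
ee_pos: [571.5, 157.3, 93.8]
ee_rot: [-179.7, 0.1, 100.1]
force: [0.3, -0.7, -0.3]
gripper_width: 46.2
tcp chest [-51.  118.3 -11.2] tool shift mm [3.7 1.  1.8] turn [-0.26  0.06 -0.26] F chest [ 0.2 -0.8 -0.3] w 46.2 t 7.6
```

```bash
python3 -m creep '{"offset":[[0.003,0,0],[0,0,0],[0,0,0],[0,0,0],[0,0,0]],"rotation":[[0,0,-0.2],[0,0,0],[0,0,0],[0,0,0],[0,0,0]]}' 1 20; python3 -c "
from h import *
go([-150,122,-13])"
```

```text
time_s: 8.22
ee_pos: [571.5, 161.9, 97.1]
ee_rot: [-180.0, 0.0, 100.3]
force: [-3.9, -1.4, 5.4]
gripper_width: 11.6
tcp chest [-50.2 122.8  -7.9] tool shift mm [ -0.8 -99.8   5.2] turn [-0.03  0.01  0.02] F chest [-4.  -0.7  5.4] w 11.6 t 8.225
```

```bash
python3 -m creep '{"offset":[[0,-0.02,0],[0,-0.02,0],[0,-0.02,0],[0,-0.02,0],[0,-0.012,0]],"rotation":[[0,0,0],[0,0,0],[0,0,0],[0,0,0],[0,0,0]]}'; python3 -m creep '{"offset":[[0,-0.006,0],[0,0,0],[0,0,0]],"rotation":[[0,0,0],[0,0,0],[0,0,0]]}'; python3 -c "
from h import *
go([-150,122,-13])"
```

```text
time_s: 8.85
ee_pos: [482.9, 145.7, 97.1]
ee_rot: [179.7, 0.0, 100.3]
force: [1.6, -0.3, 2.6]
gripper_width: 11.4
time_s: 9.22
ee_pos: [476.7, 144.6, 97.0]
ee_rot: [179.9, 0.0, 100.3]
force: [-1.1, -0.3, 7.4]
gripper_width: 11.2
tcp chest [-146.6  122.8   -8. ] tool shift mm [-0.8 -3.5  5. ] turn [0.13 0.01 0.01] F chest [-1.2 -0.1  7.4] w 11.2 t 9.225
```

Out about 97 mm. Releasing and rising.

```bash
python3 -m creep '{"offset":[[0,0,0],[0,0,0],[0,0,0],[0,0,0],[0,0,0]],"rotation":[[0,0,0],[0,0,0],[0,0,0],[0,0,0],[0,0,0]]}' 0.5
python3 -m creep '{"offset":[[0,0,-0.03],[0,0,-0.04],[0,0,-0.04],[0,-0.02,-0.02],[0,0,0]],"rotation":[[0,0,0],[0,0,0],[0,0,0],[0,0,0],[0,0,0]]}'
python3 -m creep '{"offset":[[0.02,-0.055,0],[0.05,-0.03,0],[0.055,-0.02,0],[0.06,0,0],[0.06,0,0]],"rotation":[[0,0,0],[0,0,0],[0,0,0],[0,0,0],[0,0,0]]}'
python3 -m creep '{"offset":[[0.06,0,0],[0.06,0,0],[0,0,0],[0,0,0]],"rotation":[[0,0,0],[0,0,0],[0,0,0],[0,0,0]]}'
python3 - <<'E'
from h import *
import cv2
go([-150,122,-13])
cv2.imwrite("pics/top5.png",grab_frame("top")[:,:,::-1])
E
```

```text
time_s: 9.85
ee_pos: [476.2, 144.5, 96.3]
ee_rot: [179.9, 0.0, 100.3]
force: [0.3, 0.3, 0.0]
gripper_width: 45.5
time_s: 10.48
ee_pos: [456.5, 141.0, 227.8]
ee_rot: [179.7, -0.0, 100.3]
force: [0.7, -0.0, -0.8]
gripper_width: 45.7
time_s: 11.1
ee_pos: [308.5, 364.9, 225.0]
ee_rot: [179.9, 0.1, 100.3]
force: [0.9, -0.0, 1.0]
gripper_width: 45.6
time_s: 11.6
ee_pos: [287.5, 480.4, 224.4]
ee_rot: [-180.0, 0.2, 100.4]
force: [-0.2, -0.9, -0.0]
gripper_width: 45.6
tcp chest [-272.5  487.1  119.4] tool shift mm [-364.8  122.3  133.5] turn [-0.    0.17  0.04] F chest [-0.4 -0.9 -0. ] w 45.6 t 11.6
```

View pics/top5.png

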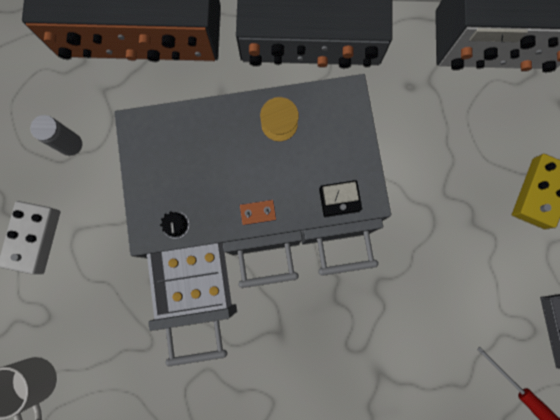

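The picture shows the left drawer out (bar (169,361)-(224,355)), the middle bar at (240,283)-(296,277) and the right bar unchanged. A quick check of the numbers, then I hand in.

Run:
```python
from h import *
for k,a,b in(("L",(169,360.5),(224,355)),("M",(240.5,283.5),(296,277.5)),("R",(320.5,271.5),(376.5,264.5))):
    c=chest(ray("top",((a[0]+b[0])/2,(a[1]+b[1])/2),105)); print(k,"opening",-50-c[0],c)
print(env.state()["force"]); env.job_done()
```

```text
L opening 96.5 [-146.5  122.     0. ]
M opening 1.2999999999999972 [-51.3   0.7   0. ]
R opening 1.3999999999999986 [ -51.4 -121.8    0. ]
[ 0.03265338  0.04551962 -0.00249865]
the job is handed in; nothing more can be done
```

I shut the middle drawer, then pulled the left drawer (the one under the knob) out by about 97 mm and let go. The job is handed in, but no verdict was reported.

- **Middle drawer:** it started about 91 mm out. I pinched its handle and pushed until it hit the stop at about 7 N.
- **Final overhead picture:** it puts the left drawer at 96.5 mm out and the middle and right drawers at about 1.3 mm, which is within measuring error of shut.
- **Robot:** the arm is clear of everything and the wrist force is about 0 N. The last clock reading before handing in was 11.6 s.

No check failed. The wrist and overhead views of the middle handle differed by about 2 mm, which is within the camera calibration.

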